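Index the rotary angle stop to its third click and hold it

ROBOT

A 7-joint arm with a two-finger parallel gripper is mounted at the origin on a cart in front of the work surface, level with it; the furniture and walls round the work are solid. World frame = base frame: x ahead of the robot, y to its left, z up, the work surface at z = 0. Lengths are in m, angles in degrees, forces in N, time in s.
With the tool pointing down it reaches from about 0.4 to 0.9 m from the base axis. Payload 5.5 kg.
Tool frame: the origin (TCP) lies at the very end of the fingers, on their centre line; the grasp point (between the pads) lies 19 mm behind it; z points along the fingers, y is the line along which they close (so a half turn about z gives the same grasp; the last joint's range is limited). The gripper opens to 85 mm and grips with 20 to 120 N. Pads are 22 mm wide; open, the fingers measure 114 mm over their backs; the gripper's body (76 mm by 85 mm) begins 54 mm behind the grasp point. The pads swing forward as they close: fully open they stand 13 mm farther back than shut.
Start: joints at [-50.638, 28.699, -24.465, 88.831, 12.651, 65.22, -12.049], TCP at [0.267, 0.593, 0.231] pointing down, gripper open.
Joint ranges: [-164.97, 164.97], [-17.58, 116.51], [-87.97, 89.64], [11.32, 138.91], [-80.73, 260.73], [10.89, 115.49], [-147.41, 147.41]. Speed limits (degrees/s): [147.25, 147.25, 180, 180, 180, 180, 180].

INTERFACE

Orientations are given as [roll, pitch, yaw] about the fixed x, y, z axes, in that order (R = Rz(yaw) Ry(pitch) Rx(roll)).
In Python, from rig import ctrl gives the robot as it stands.
- The arm moves only by the tool step_arm, never from a script. Its argument "deltas" is a list of rows, each an object with "fingers": the closure, from 0 (fully open) to 1 (shut); "translation": the shift along the world's x, y, z in mm, a list of three; "rot": the turn, a rotation vector about the world's x, y, z in rad, a list of three. A call has 1 to 12 rows; each row shifts and turns the commanded pose from where the row before left it; what a row does not reach is not made up. A row lasts 1/10 s, in which the tool goes at most 50 mm and 8.59 degrees, less where a joint would pass 70% of its speed; a pose out of reach is approached as far as the arm can. A call is refused whole if a number of a shift passes 50 or a number of a turn 0.15, either way. A call with a gripper value outside its range is refused whole. The fingers move at their own pace and stop on an object; "grip_force" is the grip in N (left out, the last holds). Time passes only in rows, so rows that do not move let the fingers close. It gives the time, the measured TCP pose, the force, the opening and the grip force at its end, in the units of the state.
- ctrl.get_obs(): the state, without advancing time (a new reading comes with each control period).
- ctrl.read_camera(name): name is "scene" or "top" or "wrist"; returns a dict with "pixels" (480x640x3 uint8, blue, green, red), "intrinsics" (3x3 intrinsics, pixels), "k1" (the pictures are not rectified: a ray, as slopes to the right and down, at radius r is drawn at 1 + k1 r^2 times it, then the intrinsics apply), "eye" and "rotation" of the camera in the world; the wrist camera has in their place "tool_from_camera" (4x4, takes a point from camera to tool coordinates, whose origin is the TCP and whose axes are the flange's). Camera axes: x right, y down, z forward; pixel columns grow to the right and rows downward; lengths in m; the calibration is good to about 2 mm. A picture is of the moment at which its call begins: read the wrist's pose just before it. There is no depth.
- ctrl.hand_in(): hands the job in; it is judged then, once.
The state is a dict: "time": time; "joint_positions": joint angles; "qd": joint speeds; "joint_efforts": joint torques, N m; "tcp_pos": TCP position; "ee_rot": TCP orientation; "force": force on the tool from outside, world axes, zero at the start; "moment": the same for the moment, N m; "gripper_width": finger opening in m; "grip_force": force on a finger pad.
Only numpy, scipy, OpenCV 4.12 (cv2) and the standard library are available. Lean on these libraries where they do the work, as an engineer would, in place of code of your own. Each camera call takes 0.05 s, during which the arm holds its last target. There are 200 camera calls.

TASK

On the green rotary angle stop, slacken the dark steel hex lock nut by turning it anticlockwise until it comes up against its stop (a little under a quarter turn). Then turn the black bar knob clockwise by feel, counting the detent clicks from the home position, to the third click without going past it, so that the yellow stop arm stands on the third mark after home; finish while still gripping the knob firmly and holding it there, and leave the other things on the bench where they lie.

Things in the scene. Friction and masses are not known exactly. Their poses are not given: they have to be found in the camera images.
- rotary_stop: green round cast base, 236 mm across, 12 mm thick, fixed to the bench at a place and yaw that vary. Origin: centre of its underside, on the knob's axis; z up. In its frame (degrees anticlockwise from x) the yellow arm at home points to 240, the plunger housing (top at 38 mm) is at -30, the lock housing and nut at 66, 90 mm out. Five white rim marks: home and the four stops
- index_knob (a joint): turn of knob, index wheel and yellow arm, rad: 0 at home (end stop, its start), growing clockwise from above. A spring roller drops into a notch every 24 degrees: clicks at 0.419, 0.838, 1.257 (third), 1.676 (end stop). Leaving a notch takes up to 0.25 N m; past half way the roller pulls it into the next notch and keeps it there. Locked until the lock nut is slack
- index_knob_grip (a point): on the knob's vertical axis, 62 mm above the bench, inside the black bar grip (46 long, 14 wide, 46 to 76 mm above the bench) on a round hub (radius 24, top at 46). Turns with the knob: x along the bar and out along the yellow arm (14 wide, 33 to 39 mm above the bench, reaching 102 from the axis), y across the bar, z up
- lock_nut (a joint): turn of the captive lock nut, rad: 0 locked, growing anticlockwise from above to 1.4 at its end stop (slack). Starts between 0 and 0.15, stays where left (friction about 0.1 N m), does not rise as it turns. It draws the locking bolt out of the index wheel, which is free above 1.15
- lock_nut_grip (a point): on the lock nut's vertical axis, 56 mm above the bench. Dark steel hex nut, 24 mm across flats, hexagon 45 to 64 mm above the bench, on a round collar 31 across (40 to 45 mm) and a washer 36 across. Turns with the nut: x is square to one pair of flats (others every 60 degrees), z up
- drill_case: red and grey drill-bit case, 56x100x33 mm, lying loose on the bench; origin at the middle of its underside. To be left alone
- tape_measure: yellow tape measure, 38x83x62 mm, lying loose on the bench; origin at the middle of its underside. To be left alone
- marker_a: black marker pen, 16x130x16 mm, lying loose on the bench; origin at the middle of its underside. To be left alone
- spanner_a: bright combination spanner, 30x198x7 mm, lying loose on the bench; origin at the middle of its underside. To be left alone
There are look-alikes about, which are no part of the job. There is more than one size of the rotary_stop; the one meant has the size given above.

How it is judged (in metres and radians):
On the way, in this order (a step that is already met when the one before it is completed fails the run):
1. the lock nut is turned anticlockwise to (nearly) its stop, while the knob is still at home (value of joint lock_nut above 1.15 rad and value of joint index_knob below 0.15 rad), for 0.2 s.
2. the first click is reached (value of joint index_knob between 0.32 and 0.52 rad).
3. the second click is reached (value of joint index_knob between 0.74 and 0.94 rad).
4. the knob is at the third click and gripped (value of joint index_knob between 1.157 and 1.357 rad and contact force between the fingers and index_knob above 5 N), for 0.3 s.
At the end, for the whole second after the job is handed in: The lock nut is slack (joint above 1.15), the knob stands still within 0.1 rad of the third click (1.257), and the fingers still grip it with more than 5 N (all of step 4 and value of joint lock_nut above 1.15 rad and velocity of joint index_knob between -0.1 and 0.1 rad/s); the arm keeps its last pose, push and grip.
It fails at once if the knob is turned well past the third click (more than 12 degrees) (value of joint index_knob above 1.466 rad).
It fails at once if a bystander is shifted by more than 30 mm (distance of any of drill_case, tape_measure, marker_a, spanner_a from where it was at the start of the episode above 0.03 m).
It also fails if it takes over 45 s, if anything falls off the work surface, if the arm or the gripper's body presses on something with over 40 N, if the wrist force passes 120 N, or if a joint passes its speed limit or range.

## Working session

There is one attempt and no reset: what is moved stays moved. The work goes in short steps, Python scripts to look and compute and a tool call to move; the robot and the scene stay as the last step left them, time stands still between calls to the robot, and variables do not carry over. Pictures are saved under pics/ and viewed, at most 10 in all, crops included, and the job is handed in when it is done.

Besides the shell and the picture viewer there is one more tool, called after "Request:" by a JSON object that holds its "name" and its "arguments". step_arm: Moves the arm, as the interface text tells. Its arguments: {"type":"object","properties":{"deltas":{"type":"array"},"grip_force":{"type":"number"}},"required":["deltas"]}

```bash
mkdir -p pics
cat > h.py <<'E'
import numpy as np, cv2
from scipy.spatial.transform import Rotation as Rn
from rig import ctrl
def cam(name):
    o=ctrl.get_obs(); c=ctrl.read_camera(name)
    if name=="wrist":
        R=Rn.from_euler('xyz',o['ee_rot'],degrees=True).as_matrix(); T=np.array(c['tool_from_camera'])
        c['eye']=np.array(o['tcp_pos'])+R@T[:3,3]; c['rotation']=R@T[:3,:3]
    return c
def ray(c,uv):
    K=np.array(c['intrinsics']); k=c['k1']
    d=cv2.undistortPoints(np.array(uv,float).reshape(-1,1,2),K,np.array([k,0,0,0.])).reshape(-1,2)
    return np.c_[d,np.ones(len(d))]@np.array(c['rotation']).T
def onz(c,uv,z):
    d=ray(c,uv); e=np.array(c['eye']); return e+d*((z-e[2])/d[:,2])[:,None]
def proj(c,P):
    p=(np.atleast_2d(P)-np.array(c['eye']))@np.array(c['rotation']); s=p[:,:2]/p[:,2:]
    s=s*(1+c['k1']*(s**2).sum(1,keepdims=True)); K=np.array(c['intrinsics'])
    return s*[K[0,0],K[1,1]]+K[:2,2]
E
python3 - <<'E'
from h import *
print(ctrl.get_obs())
for n in("scene","top"):
    c=cam(n); cv2.imwrite(f'pics/{n}0.png',c['pixels']); print(n,c['eye'],c['k1'],c['intrinsics'])
E
```

```text
{'time': 0.0, 'joint_positions': array([-50.63633763,  28.75469812, -24.4541243 ,  88.89139714,
        12.65147947,  65.21963975, -12.05036694]), 'qd': array([-0.03046031, -0.00906931, -0.01583669, -0.00592713,  0.01309993,
       -0.01538686, -0.03881798]), 'joint_efforts': array([-1.64664943e-04, -5.69515836e+01, -5.81648067e+00, -2.80948842e+01,
        1.06207628e-02,  1.17897816e-02, -2.01959017e-05]), 'tcp_pos': array([0.2670627 , 0.59184221, 0.23025136]), 'ee_rot': array([-1.79888020e+02, -3.93575367e-03,  1.55719566e+02]), 'force': array([0.10216646, 0.55109137, 0.58792918]), 'moment': array([ 0.0348621 ,  0.02843818, -0.00609211]), 'grip_force': 0.0, 'gripper_width': 0.08519425152382597}
scene [ 0.09242154 -0.70655463  1.09812099] -0.08662760991171134 [[441.69612498   0.         320.20995141]
 [  0.         441.69612498 232.84792318]
 [  0.           0.           1.        ]]
top [0.30223991 0.03655997 1.39224678] 0.040563494507234454 [[488.04568167   0.         334.02925972]
 [  0.         488.04568167 236.58031702]
 [  0.           0.           1.        ]]
```

View pics/top0.png

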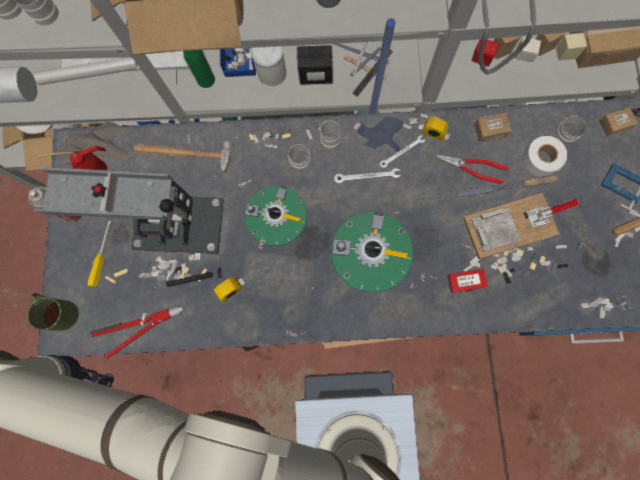

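View pics/scene0.png

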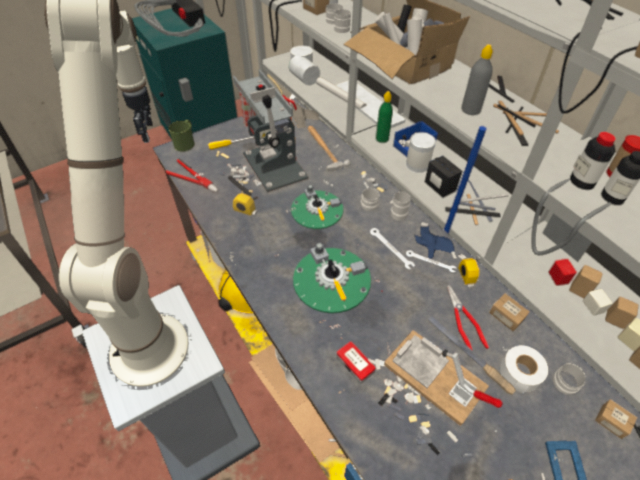

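The top view shows two green stops: the larger at about (372,251), with its arm pointing right and nut at (342,247), and a smaller one at (275,215). I'll measure both and check their diameters.

Run:
```python
from h import *
c=cam("top"); hsv=cv2.cvtColor(c['pixels'],cv2.COLOR_BGR2HSV)
m=cv2.inRange(hsv,(55,90,50),(85,255,255))
cs,_=cv2.findContours(m,cv2.RETR_EXTERNAL,cv2.CHAIN_APPROX_NONE)
for k in cs:
    if cv2.contourArea(k)<1500: continue
    h=cv2.convexHull(k).reshape(-1,2)
    P=onz(c,h,0.012)[:,:2].astype(np.float32)
    (x,y),(a,b),_=cv2.fitEllipse(P); print('green',x,y,a,b)
    u=proj(c,[x,y,.036])[0]
    ym=cv2.inRange(hsv,(18,150,120),(32,255,255)); vv,uu=np.nonzero(ym)
    Q=onz(c,np.c_[uu,vv],.039)[:,:2]; s=np.hypot(*(Q-[x,y]).T); Q=Q[s<.12]
    if len(Q):
        l=Q.mean(0)-[x,y]; vx=cv2.fitLine(Q.astype(np.float32),cv2.DIST_L2,0,.01,.01).ravel()
        print('arm ang',np.degrees(np.arctan2(l[1],l[0])),vx,np.hypot(*(Q-[x,y]).T).max())
        yaw=np.degrees(np.arctan2(l[1],l[0]))-240; t=np.radians(yaw+66)
        n=[x+.09*np.cos(t),y+.09*np.sin(t),.064]; print('nut',n,proj(c,n),'yaw',yaw)
    u0,v0=map(int,u); cr=c['pixels'][v0-50:v0+50,u0-65:u0+65]
    if a>.2: cv2.imwrite('pics/c0.png',cv2.resize(cr,None,fx=6,fy=6,interpolation=2)); print('crop',u0-65,v0-50)
```

```text
Traceback (most recent call last):
  File "h.py", line 15, in onz
    d=ray(c,uv); e=np.array(c['eye']); return e+d*((z-e[2])/d[:,2])[:,None]
                                                            ~^^^^^
IndexError: too many indices for array: array is 1-dimensional, but 2 were indexed
```

Run:
```python
from h import *
for n in('top','scene','wrist'):
    c=ctrl.read_camera(n); print({k:v for k,v in c.items() if k!='pixels'})
```

```text
{'intrinsics': array([[488.04568167,   0.        , 334.02925972],
       [  0.        , 488.04568167, 236.58031702],
       [  0.        ,   0.        ,   1.        ]]), 'k1': 0.040563494507234454, 'eye': array([0.30223991, 0.03655997, 1.39224678]), 'rotation': array([-168.01699039,    0.34018036,  -93.11604123])}
{'intrinsics': array([[441.69612498,   0.        , 320.20995141],
       [  0.        , 441.69612498, 232.84792318],
       [  0.        ,   0.        ,   1.        ]]), 'k1': -0.08662760991171134, 'eye': array([ 0.09242154, -0.70655463,  1.09812099]), 'rotation': array([-138.70088524,   -0.18422751,  -32.99433962])}
{'intrinsics': array([[368.13259352,   0.        , 321.71907925],
       [  0.        , 368.13259352, 235.01905297],
       [  0.        ,   0.        ,   1.        ]]), 'k1': -0.024067042819575456, 'tool_from_camera': array([[ 6.50692263e-05, -9.49336790e-01, -3.14260490e-01,
         7.99814331e-02],
       [ 9.99999897e-01,  2.02665023e-04, -4.05167517e-04,
         1.06519870e-03],
       [ 4.48330040e-04, -3.14260432e-01,  9.49336705e-01,
        -1.41815012e-01],
       [ 0.00000000e+00,  0.00000000e+00,  0.00000000e+00,
         1.00000000e+00]])}
```

```bash
sed -i "s/^    return c$/    else: c['rotation']=Rn.from_euler('xyz',c['rotation'],degrees=True).as_matrix()\n    return c/" h.py
cat > m.py <<'E'
from h import *
c=cam("top"); hsv=cv2.cvtColor(c['pixels'],cv2.COLOR_BGR2HSV)
m=cv2.inRange(hsv,(55,90,50),(85,255,255))
cs,_=cv2.findContours(m,cv2.RETR_EXTERNAL,cv2.CHAIN_APPROX_NONE)
for k in cs:
    if cv2.contourArea(k)<1500: continue
    h=cv2.convexHull(k).reshape(-1,2)
    P=onz(c,h,0.012)[:,:2].astype(np.float32)
    (x,y),(a,b),_=cv2.fitEllipse(P); print('green',x,y,a,b)
    u=proj(c,[x,y,.036])[0]
    ym=cv2.inRange(hsv,(15,150,120),(32,255,255)); vv,uu=np.nonzero(ym)
    Q=onz(c,np.c_[uu,vv],.039)[:,:2]; s=np.hypot(*(Q-[x,y]).T); Q=Q[s<.12]
    if len(Q):
        l=Q.mean(0)-[x,y]
        print('arm ang',np.degrees(np.arctan2(l[1],l[0])),cv2.fitLine(Q.astype(np.float32),cv2.DIST_L2,0,.01,.01).ravel(),np.hypot(*(Q-[x,y]).T).max())
        yaw=np.degrees(np.arctan2(l[1],l[0]))-240; t=np.radians(yaw+66)
        n=[x+.09*np.cos(t),y+.09*np.sin(t),.064]; print('nut',n,proj(c,n),'yaw',yaw)
    u0,v0=map(int,u); cr=c['pixels'][v0-50:v0+50,u0-65:u0+65]
    if a>.2: cv2.imwrite('pics/c0.png',cv2.resize(cr,None,fx=6,fy=6,interpolation=2)); print('crop',u0-65,v0-50)
E
python3 m.py
```

```text
green 0.5009393692016602 -0.0736461728811264 0.1316569298505783 0.22146545350551605
arm ang -61.21736452061717 [ 0.6040994   0.796909    0.53607094 -0.13759613] 0.10248522355084681
nut [np.float64(0.44959754823726444), np.float64(0.000272819401371166), 0.064] [[347.28428412 284.25351593]] yaw -301.21736452061714
```

Run:
```python
from h import *
c=cam("top"); hsv=cv2.cvtColor(c['pixels'],cv2.COLOR_BGR2HSV)
for p in [(350,275),(400,275),(345,225),(260,230),(410,254)]: print(hsv[p[1],p[0]])
m=cv2.inRange(hsv,(55,60,30),(90,255,255)); m=cv2.morphologyEx(m,cv2.MORPH_CLOSE,np.ones((5,5)))
cs,_=cv2.findContours(m,cv2.RETR_EXTERNAL,cv2.CHAIN_APPROX_NONE)
for k in cs:
    if cv2.contourArea(k)>200: print(cv2.contourArea(k),cv2.boundingRect(k))
```

```text
[ 74  86 131]
[ 75 117 124]
[ 73 108 120]
[ 75 124 121]
[ 73 120 121]
3542.0 (331, 212, 82, 80)
2557.5 (245, 186, 62, 60)
618.5 (184, 50, 30, 38)
```

```bash
sed -i 's/(55,90,50),(85,255,255))/(55,60,30),(90,255,255)); m=cv2.morphologyEx(m,cv2.MORPH_CLOSE,np.ones((5,5)))/' m.py; python3 m.py
```

```text
green 0.5472577214241028 -0.07674142718315125 0.23394499719142914 0.23495522141456604
arm ang -100.3970321967937 [ 0.601621    0.7987817   0.5360587  -0.13777782] 0.09840046571182991
nut [np.float64(0.5541577858714026), np.float64(0.012993678046759244), 0.064] [[340.42862054 246.84852087]] yaw -340.3970321967937
crop 307 199
green 0.6689868569374084 0.19589626789093018 0.17940087616443634 0.1808784008026123
arm ang -107.45670985016943 [0.5146954  0.8573731  0.65417147 0.14878379] 0.07615009563091163
nut [np.float64(0.6868633310316673), np.float64(0.2841030231535363), 0.064] [[241.7139073  205.91728656]] yaw -347.45670985016943
```

View pics/c0.png

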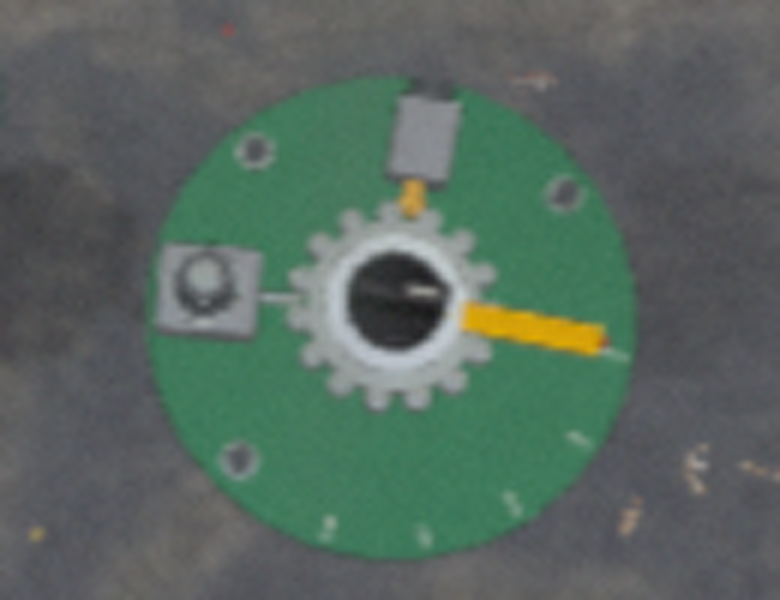

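The crop confirms the target: 234 mm across, nut at the left, and the yellow arm on its home mark at the right. Next I'll move above it for a closer look.

Request:
{"name": "step_arm", "arguments": {"deltas": [{"fingers": 0, "translation": [20, -45, 0], "rot": [0, 0, 0]}, {"fingers": 0, "translation": [20, -45, 0], "rot": [0, 0, 0]}, {"fingers": 0, "translation": [20, -45, 0], "rot": [0, 0, 0]}, {"fingers": 0, "translation": [20, -45, 0], "rot": [0, 0, 0]}, {"fingers": 0, "translation": [20, -45, 0], "rot": [0, 0, 0]}, {"fingers": 0, "translation": [20, -45, 0], "rot": [0, 0, 0]}, {"fingers": 0, "translation": [20, -45, 0], "rot": [0, 0, 0]}, {"fingers": 0, "translation": [20, -45, 0], "rot": [0, 0, 0]}, {"fingers": 0, "translation": [20, -45, 0], "rot": [0, 0, 0]}, {"fingers": 0, "translation": [20, -45, 0], "rot": [0, 0, 0]}, {"fingers": 0, "translation": [20, -45, 0], "rot": [0, 0, 0]}, {"fingers": 0, "translation": [20, -45, 0], "rot": [0, 0, 0]}]}}

```text
time: 1.65
tcp_pos: [0.5079, 0.0506, 0.2318]
ee_rot: [180.0, 0.1, 155.7]
force: [0.6, 0.2, 0.2]
gripper_width: 0.0853
grip_force: 0.0
```

Request:
{"name": "step_arm", "arguments": {"deltas": [{"fingers": 0.4, "translation": [20, -45, 0], "rot": [0, 0, 0]}, {"fingers": 0.4, "translation": [0, 0, 0], "rot": [0, 0, 0]}, {"fingers": 0.4, "translation": [0, 0, 0], "rot": [0, 0, 0]}]}}

```text
time: 1.95
tcp_pos: [0.5274, 0.0062, 0.2312]
ee_rot: [180.0, -0.0, 155.5]
force: [0.3, 1.2, -0.3]
gripper_width: 0.0515
grip_force: 0.0
```

Run:
```python
from h import *
o=ctrl.get_obs(); print(o['tcp_pos'],o['ee_rot'],o['joint_positions'],o['gripper_width'])
c=cam("wrist"); im=c['pixels']; cv2.imwrite('pics/w1.png',im)
print(proj(c,[[.554,.013,.064],[.547,-.077,.076]]))
```

```text
[0.52743495 0.00622529 0.23123793] [ 1.79995096e+02 -1.31905318e-02  1.55523549e+02] [  2.82658299  14.60272014  -7.51712564 106.91435477   2.2013024
  58.63110515  59.92659226] 0.051519097994549144
[[340.07968783 234.04356564]
 [243.78480391 271.65426547]]
```

View pics/w1.png

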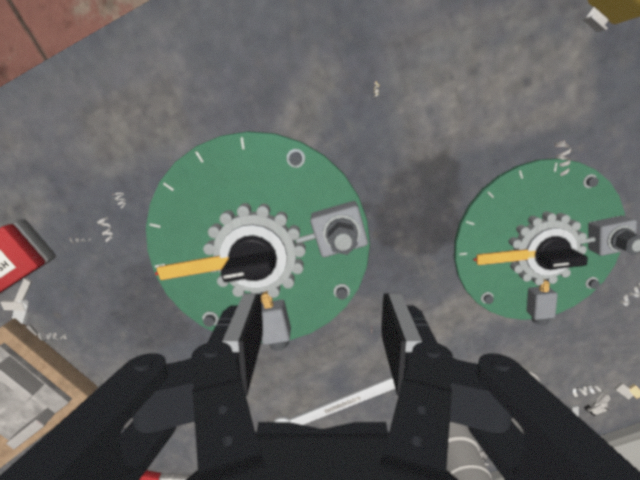

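The wrist view shows the nut at (342,234), which agrees with my estimate, and the knob at (250,258). I'll go down for the hex orientation.

Request:
{"name": "step_arm", "arguments": {"deltas": [{"fingers": 0.4, "translation": [0, 0, -50], "rot": [0, 0, 0]}, {"fingers": 0.4, "translation": [0, 0, -50], "rot": [0, 0, 0]}, {"fingers": 0.4, "translation": [0, 0, 0], "rot": [0, 0, 0]}, {"fingers": 0.4, "translation": [0, 0, 0], "rot": [0, 0, 0]}]}}

```text
time: 2.4
tcp_pos: [0.5265, 0.0093, 0.1315]
ee_rot: [-180.0, -0.1, 155.9]
force: [0.5, 0.2, 1.4]
gripper_width: 0.0515
grip_force: 0.0
```

Run:
```python
from h import *
c=cam("wrist"); im=c['pixels']; cv2.imwrite('pics/w2.png',im)
p=proj(c,[[.554,.013,.064],[.547,-.077,.076]]);print(p,c['eye'])
u,v=p[0].astype(int); u0=max(0,u-60);v0=max(0,v-50); print(u0,v0)
cv2.imwrite('pics/w2c.png',cv2.resize(im[v0:v0+90,u0:u0+120],None,fx=6,fy=6,interpolation=2))
```

```text
[[343.5167501  287.113174  ]
 [207.74535556 339.43236927]] [0.4542346  0.04283804 0.27346504]
283 237
```

View pics/w2c.png

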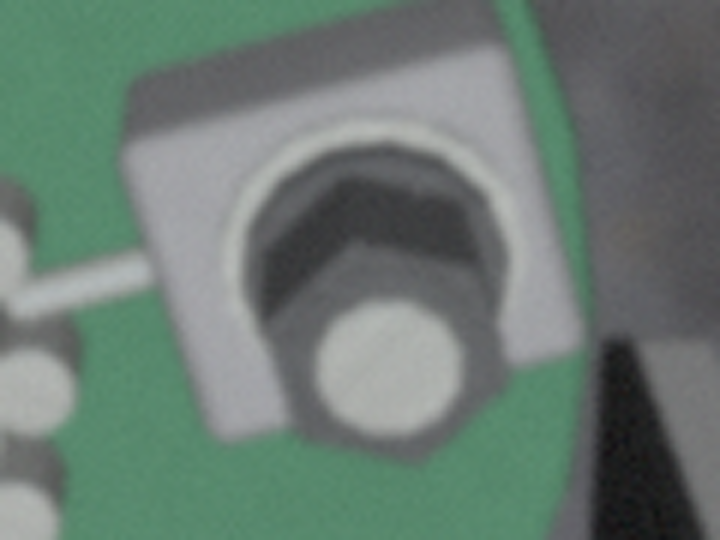

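The nut's hexagon shows vertices in the crop at about (362,242), (480,265), (508,375), (418,463), (303,432) and (268,322). I'll convert them, with a refined knob bar direction and base centre too.

Run:
```python
from h import *
c=cam("wrist")
V=np.array([(362,242),(480,265),(508,375),(418,463),(303,432),(268,322)])/6-.4+[283,237]
P=onz(c,V,.064)[:,:2]; m=P.mean(0); d=P-m
print('nut',m,'R',np.hypot(*d.T)*1e3); a=np.degrees(np.arctan2(d[:,1],d[:,0])); print(a%60)
z=np.exp(6j*np.radians(a)).mean(); v=np.degrees(np.angle(z))/6; print('vertex dir mod60',v,'flat normal mod60',v+30)
hsv=cv2.cvtColor(c['pixels'],cv2.COLOR_BGR2HSV)
# yellow arm direction
ym=cv2.inRange(hsv,(12,150,120),(32,255,255)); cs,_=cv2.findContours(ym,0,2)
for k in cs:
    if cv2.contourArea(k)<100: continue
    Q=onz(c,k.reshape(-1,2),.039)[:,:2]; (x,y),wh,an=cv2.minAreaRect((Q*1000).astype(np.float32)); print('yel',x,y,wh,an)
print(ctrl.get_obs()['ee_rot'])
```

```text
nut [0.56308728 0.01257072] R [13.10656271 13.6588936  13.02718196 13.97416769 13.36303574 13.42560313]
[49.95616688 53.24491786 53.05098034 49.78934268 52.68420166 51.04574163]
vertex dir mod60 -8.370575539304285 flat normal mod60 21.629424460695716
yel 532.5288696289062 -135.5027313232422 (72.24655151367188, 13.472883224487305) 76.02413940429688
yel 646.5728149414062 145.31065368652344 (50.19504928588867, 9.795510292053223) 71.89671325683594
[179.87857247   0.19965056 155.8090253 ]
```

Nut centre is about (0.5625, 0.013), consistent with 90 mm from the base centre, and the flat normal is at 21.6° (mod 60). That means tool yaw 171.6°. I'll align above it.

Request:
{"name": "step_arm", "arguments": {"deltas": [{"fingers": 0.4, "translation": [18, 2, -15], "rot": [0, 0, 0.138]}, {"fingers": 0.4, "translation": [18, 2, -15], "rot": [0, 0, 0.138]}, {"fingers": 0.4, "translation": [0, 0, 0], "rot": [0, 0, 0]}, {"fingers": 0.4, "translation": [0, 0, 0], "rot": [0, 0, 0]}]}}

```text
time: 2.9
tcp_pos: [0.5643, 0.0117, 0.1033]
ee_rot: [180.0, 0.1, 171.4]
force: [-1.3, -0.9, 0.9]
gripper_width: 0.0512
grip_force: 0.0
```

Run:
```python
from h import *
c=cam("wrist"); im=c['pixels']
o=ctrl.get_obs(); print(o['tcp_pos'],o['ee_rot'])
p=proj(c,[[.5625,.013,.064]])[0]; print(p)
hsv=cv2.cvtColor(im,cv2.COLOR_BGR2HSV); m=cv2.inRange(hsv,(0,0,150),(180,60,255))
n,l,s,ce=cv2.connectedComponentsWithStats(m)
for i in range(1,n):
    if s[i,4]>200 and np.hypot(*(ce[i]-p))<90: print(s[i],ce[i],onz(c,[ce[i]],.066))
u,v=p.astype(int); u0=u-90;v0=v-70; print(u0,v0)
cv2.imwrite('pics/w3c.png',cv2.resize(im[v0:v0+140,u0:u0+180],None,fx=4,fy=4,interpolation=2))
```

```text
[0.5639018  0.01150889 0.10323414] [1.79982389e+02 1.24453055e-01 1.71378186e+02]
[322.23246926 266.61731701]
[ 280  214   76   62 2249] [314.43841707 236.93908404] [[0.54470254 0.01164248 0.066     ]]
[307 252  29  27 589] [320.83701188 265.35993209] [[0.56082471 0.01250685 0.066     ]]
232 196
```

View pics/w3c.png

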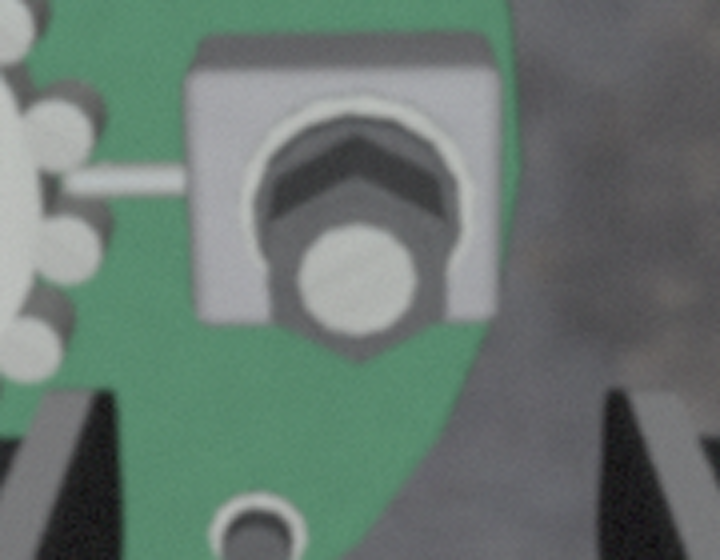

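The flats are square to the closing axis and the nut is centred between the fingers. Going down and gripping.

Request:
{"name": "step_arm", "arguments": {"deltas": [{"fingers": 0.4, "translation": [-2, 1, -30], "rot": [0, 0, 0]}, {"fingers": 0.4, "translation": [0, 0, -26], "rot": [0, 0, 0]}, {"fingers": 0.4, "translation": [0, 0, 0], "rot": [0, 0, 0]}, {"fingers": 0.4, "translation": [0, 0, 0], "rot": [0, 0, 0]}]}}

```text
time: 3.35
tcp_pos: [0.5612, 0.0125, 0.0465]
ee_rot: [-180.0, 0.0, 171.5]
force: [0.5, -0.2, 0.7]
gripper_width: 0.0513
grip_force: 0.0
```

Request:
{"name": "step_arm", "arguments": {"deltas": [{"fingers": 1, "translation": [0, 0, 0], "rot": [0, 0, 0]}, {"fingers": 1, "translation": [0, 0, 0], "rot": [0, 0, 0]}, {"fingers": 1, "translation": [0, 0, 0], "rot": [0, 0, 0]}, {"fingers": 1, "translation": [0, 0, 0], "rot": [0, 0, 0]}, {"fingers": 1, "translation": [0, 0, 0], "rot": [0, 0, 0]}], "grip_force": 40}}

```text
time: 3.85
tcp_pos: [0.5625, 0.0116, 0.0475]
ee_rot: [-180.0, 0.2, 171.5]
force: [-1.7, -1.8, 7.5]
gripper_width: 0.0231
grip_force: 39.3
```

Request:
{"name": "step_arm", "arguments": {"deltas": [{"fingers": 1, "translation": [0, 0, 0], "rot": [0, 0, 0.1]}, {"fingers": 1, "translation": [0, 0, 0], "rot": [0, 0, 0.1]}, {"fingers": 1, "translation": [0, 0, 0], "rot": [0, 0, 0.1]}, {"fingers": 1, "translation": [0, 0, 0], "rot": [0, 0, 0.1]}, {"fingers": 1, "translation": [0, 0, 0], "rot": [0, 0, 0.1]}, {"fingers": 1, "translation": [0, 0, 0], "rot": [0, 0, 0.1]}, {"fingers": 1, "translation": [0, 0, 0], "rot": [0, 0, 0.1]}, {"fingers": 1, "translation": [0, 0, 0], "rot": [0, 0, 0.1]}, {"fingers": 1, "translation": [0, 0, 0], "rot": [0, 0, 0.1]}, {"fingers": 1, "translation": [0, 0, 0], "rot": [0, 0, 0.1]}, {"fingers": 1, "translation": [0, 0, 0], "rot": [0, 0, 0.1]}, {"fingers": 1, "translation": [0, 0, 0], "rot": [0, 0, 0.1]}]}}

```text
time: 5.05
tcp_pos: [0.5613, 0.014, 0.0474]
ee_rot: [-180.0, 0.0, -119.5]
force: [-5.8, 3.4, 10.1]
gripper_width: 0.0227
grip_force: 39.8
```

```bash
python3 -c "
from rig import ctrl
o=ctrl.get_obs(); print(o)"
```

```text
{'time': 5.05, 'joint_positions': array([ 16.42309414,  34.74957943, -26.30116548, 108.82834358,
        22.37985992,  41.46445459, 127.71589955]), 'qd': array([ 10.53761338,   2.83036372, -13.98731167,  -0.20503113,
        11.63284851,   3.14526601,  47.14915239]), 'joint_efforts': array([  0.81763616, -49.60240602,  -3.41291562, -20.25041521,
         1.0759411 ,  -1.51320498,  -0.96627899]), 'tcp_pos': array([0.56134381, 0.01395345, 0.04742586]), 'ee_rot': array([-1.79980999e+02,  4.55473441e-02, -1.19467649e+02]), 'force': array([-5.8046787 ,  3.42640676, 10.1432596 ]), 'moment': array([ 0.71063801,  1.32157677, -0.17597298]), 'grip_force': 39.77386939921416, 'gripper_width': 0.02266520438615521}
```

Request:
{"name": "step_arm", "arguments": {"deltas": [{"fingers": 1, "translation": [0, 0, 0], "rot": [0, 0, 0.05]}, {"fingers": 1, "translation": [0, 0, 0], "rot": [0, 0, 0.05]}, {"fingers": 1, "translation": [0, 0, 0], "rot": [0, 0, 0]}, {"fingers": 1, "translation": [0, 0, 0], "rot": [0, 0, 0]}]}}

```text
time: 5.45
tcp_pos: [0.5611, 0.0141, 0.0474]
ee_rot: [180.0, 0.0, -114.0]
force: [-6.1, 3.9, 13.5]
gripper_width: 0.023
grip_force: 39.9
```

```bash
python3 -c "
from rig import ctrl
o=ctrl.get_obs(); print(o['moment'],o['joint_positions'],o['ee_rot'])"
```

```text
[ 0.69402946  1.32935857 -0.11089865] [ 17.43982879  35.04099225 -27.64633363 108.80587273  23.5144872
  41.77752811 132.2872767 ] [ 1.79999475e+02  4.08723106e-02 -1.13967715e+02]
```

Request:
{"name": "step_arm", "arguments": {"deltas": [{"fingers": 1, "translation": [0, 0, 0], "rot": [0, 0, 0.04]}, {"fingers": 1, "translation": [0, 0, 0], "rot": [0, 0, 0.04]}, {"fingers": 1, "translation": [0, 0, 0], "rot": [0, 0, 0]}, {"fingers": 1, "translation": [0, 0, 0], "rot": [0, 0, 0]}]}}

```text
time: 5.85
tcp_pos: [0.5611, 0.0147, 0.0474]
ee_rot: [180.0, 0.1, -109.5]
force: [-6.0, 5.0, 10.7]
gripper_width: 0.0231
grip_force: 44.2
```

```bash
python3 -c "
from rig import ctrl
o=ctrl.get_obs(); print(o['moment'],o['joint_positions'],o['ee_rot'])"
```

```text
[ 1.02576122  1.32276986 -0.78216927] [ 18.25764427  35.30262498 -28.75754517 108.77328203  24.38364086
  42.01342436 136.03468066] [ 1.79980482e+02  1.03528913e-01 -1.09491908e+02]
```

The moment jumped to −0.78 N m, so the nut is on its stop. Releasing, then moving over the knob.

Request:
{"name": "step_arm", "arguments": {"deltas": [{"fingers": 0.4, "translation": [0, 0, 0], "rot": [0, 0, 0]}, {"fingers": 0.4, "translation": [0, 0, 0], "rot": [0, 0, 0]}, {"fingers": 0.4, "translation": [0, 0, 0], "rot": [0, 0, 0]}, {"fingers": 0.4, "translation": [0, 0, 40], "rot": [0, 0, 0]}, {"fingers": 0.4, "translation": [0, 0, 40], "rot": [0, 0, 0]}, {"fingers": 0.4, "translation": [-7, -45, 0], "rot": [0, 0, 0]}, {"fingers": 0.4, "translation": [-7, -45, 0], "rot": [0, 0, 0]}, {"fingers": 0.4, "translation": [0, 0, 0], "rot": [0, 0, 0]}, {"fingers": 0.4, "translation": [0, 0, 0], "rot": [0, 0, 0]}]}}

```text
time: 6.75
tcp_pos: [0.5467, -0.0807, 0.125]
ee_rot: [180.0, -0.0, -109.8]
force: [0.6, 1.2, -0.7]
gripper_width: 0.0511
grip_force: 0.0
```

Run:
```python
from h import *
c=cam("wrist"); im=c['pixels']
o=ctrl.get_obs(); print(o['tcp_pos'],o['ee_rot'],o['joint_positions'],o['gripper_width'])
hsv=cv2.cvtColor(im,cv2.COLOR_BGR2HSV)
ym=cv2.inRange(hsv,(12,150,120),(32,255,255)); cs,_=cv2.findContours(ym,0,2)
for k in cs:
    if cv2.contourArea(k)<100: continue
    Q=onz(c,k.reshape(-1,2),.039)[:,:2]; (x,y),wh,an=cv2.minAreaRect((Q*1000).astype(np.float32)); print('yel',x,y,wh,an)
p=proj(c,[[.547,-.076,.076]])[0]; u,v=p.astype(int); print(p)
u0=u-110;v0=max(0,v-80); print(u0,v0)
cv2.imwrite('pics/w4c.png',cv2.resize(im[v0:v0+165,u0:u0+220],None,fx=3.6,fy=3.6,interpolation=2))
```

```text
[ 0.54710816 -0.07819725  0.12517949] [ 1.79983191e+02  2.42024541e-02 -1.09538663e+02] [ 34.40868405  29.15593904 -36.8762981  107.80828276  22.2779603
  50.34855765 146.98707438] 0.051016183566779484
yel 534.1043090820312 -135.3162078857422 (74.97106170654297, 12.296032905578613) 76.28106689453125
[325.55805621 270.72332736]
215 190
```

View pics/w4c.png

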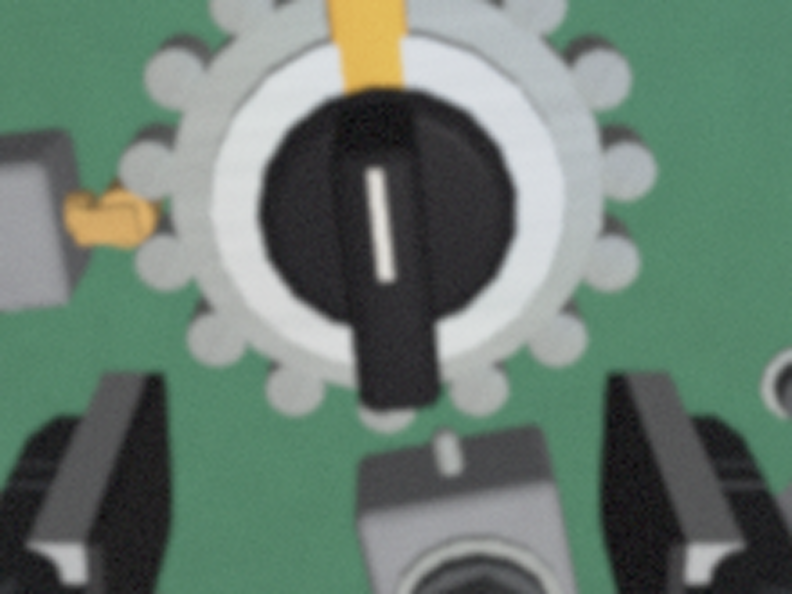

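The picture shows the bar from the upper end at (340–415,150) to the lower end at (360–437,408), with its white line along it. J7 is at its limit here, so I'll take the half-turned grasp (yaw ≈ 76°). First the knob centre.

Run:
```python
from h import *
c=cam("wrist")
V=np.array([(340,150),(415,150),(437,408),(360,408),(374,170),(386,280)])/3.6-.4+[215,190]
P=onz(c,V,.076)[:,:2]; print(P, P[:4].mean(0))
for d in [P[3]-P[0],P[2]-P[1],P[5]-P[4]]: print(np.hypot(*d),np.degrees(np.arctan2(d[1],d[0])))
W=np.array([(262,210),(517,210)])/3.6-.4+[215,190]; print('hub',onz(c,W,.046))
print(c['eye'])
```

```text
[[ 0.54811415 -0.09844415]
 [ 0.53742229 -0.09464932]
 [ 0.54842954 -0.05205589]
 [ 0.5601696  -0.056225  ]
 [ 0.54434279 -0.0937185 ]
 [ 0.54868994 -0.07600573]] [ 0.54853389 -0.07534359]
0.043906616023686104 74.06359853674323
0.04399272856869129 75.51029415907782
0.01823841602522699 76.21075670531236
hub [[ 0.56925676 -0.08389172  0.046     ]
 [ 0.52654579 -0.06873153  0.046     ]]
[ 0.52125289 -0.15369781  0.26695927]
```

Request:
{"name": "step_arm", "arguments": {"deltas": [{"fingers": 0.4, "translation": [0, 0, 10], "rot": [0, 0, -0.145]}, {"fingers": 0.4, "translation": [0, 0, 10], "rot": [0, 0, -0.145]}, {"fingers": 0.4, "translation": [0, 0, 0], "rot": [0, 0, -0.145]}, {"fingers": 0.4, "translation": [0, 0, 0], "rot": [0, 0, -0.145]}, {"fingers": 0.4, "translation": [0, 0, 0], "rot": [0, 0, -0.145]}, {"fingers": 0.4, "translation": [0, 0, 0], "rot": [0, 0, -0.145]}, {"fingers": 0.4, "translation": [0, 0, 0], "rot": [0, 0, -0.145]}, {"fingers": 0.4, "translation": [0, 0, 0], "rot": [0, 0, -0.145]}, {"fingers": 0.4, "translation": [0, 0, 0], "rot": [0, 0, -0.145]}, {"fingers": 0.4, "translation": [0, 0, 0], "rot": [0, 0, -0.145]}, {"fingers": 0.4, "translation": [0, 0, 0], "rot": [0, 0, -0.145]}]}}

```text
time: 7.95
tcp_pos: [0.5476, -0.0744, 0.1452]
ee_rot: [180.0, -0.0, 159.1]
force: [-0.4, -0.1, 0.1]
gripper_width: 0.0511
grip_force: 0.0
```

Request:
{"name": "step_arm", "arguments": {"deltas": [{"fingers": 0.4, "translation": [0, 0, 0], "rot": [0, 0, -0.145]}, {"fingers": 0.4, "translation": [0, 0, 0], "rot": [0, 0, -0.145]}, {"fingers": 0.4, "translation": [0, 0, 0], "rot": [0, 0, -0.145]}, {"fingers": 0.4, "translation": [0, 0, 0], "rot": [0, 0, -0.145]}, {"fingers": 0.4, "translation": [0, 0, 0], "rot": [0, 0, -0.145]}, {"fingers": 0.4, "translation": [0, 0, 0], "rot": [0, 0, -0.145]}, {"fingers": 0.4, "translation": [0, 0, 0], "rot": [0, 0, -0.145]}, {"fingers": 0.4, "translation": [0, 0, 0], "rot": [0, 0, -0.145]}, {"fingers": 0.4, "translation": [0, 0, 0], "rot": [0, 0, -0.145]}, {"fingers": 0.4, "translation": [0, 0, 0], "rot": [0, 0, -0.145]}, {"fingers": 0.4, "translation": [0, 0, 0], "rot": [0, 0, 0]}, {"fingers": 0.4, "translation": [0, 0, 0], "rot": [0, 0, 0]}]}}

```text
time: 9.15
tcp_pos: [0.5475, -0.0754, 0.1452]
ee_rot: [-180.0, -0.0, 76.6]
force: [-0.2, -0.6, -0.2]
gripper_width: 0.0512
grip_force: 0.0
```

Run:
```python
from h import *
c=cam("wrist"); im=c['pixels']
o=ctrl.get_obs(); print(o['tcp_pos'],o['ee_rot'],o['joint_positions'],o['gripper_width'])
p=proj(c,[[.547,-.076,.076]])[0]; u,v=p.astype(int); print(p)
u0=u-110;v0=max(0,v-80); print(u0,v0)
cv2.imwrite('pics/w5c.png',cv2.resize(im[v0:v0+165,u0:u0+220],None,fx=3.6,fy=3.6,interpolation=2))
```

```text
[ 0.54742974 -0.07586258  0.14525438] [-1.79994365e+02 -1.39190145e-02  7.64855592e+01] [ 5.20614314e+00  2.28331033e+01 -1.12983997e-01  1.08061352e+02
  3.86921071e-02  4.91091292e+01 -8.43775840e+00] 0.05164439052434221
[319.66548164 254.1904442 ]
209 174
```

View pics/w5c.png

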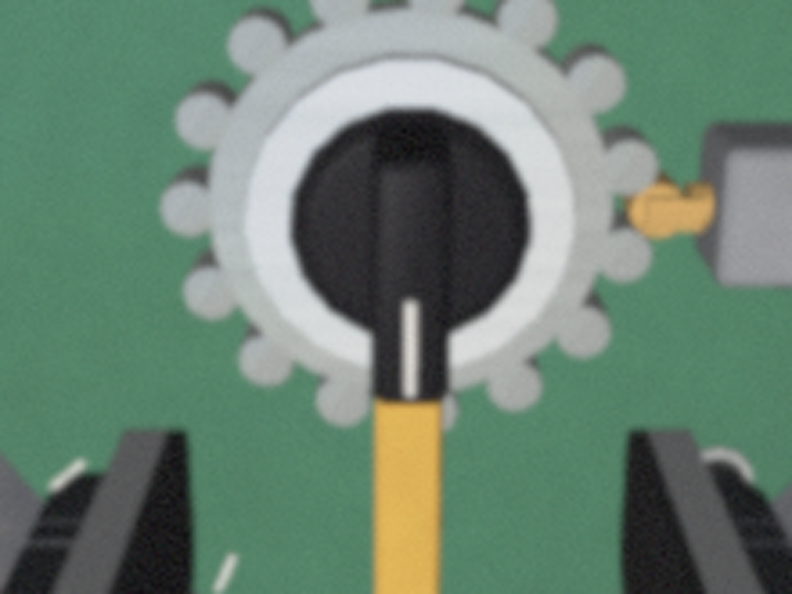

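The bar lies square between the fingers and J7 is at −8°, so the range is ample. Down and grip.

Request:
{"name": "step_arm", "arguments": {"deltas": [{"fingers": 0.4, "translation": [1.5, -1, -45], "rot": [0, 0, 0]}, {"fingers": 0.4, "translation": [0, 0, -35], "rot": [0, 0, 0]}, {"fingers": 0.4, "translation": [0, 0, -15], "rot": [0, 0, 0]}, {"fingers": 0.4, "translation": [0, 0, 0], "rot": [0, 0, 0]}, {"fingers": 0.4, "translation": [0, 0, 0], "rot": [0, 0, 0]}]}}

```text
time: 9.7
tcp_pos: [0.5495, -0.0784, 0.0511]
ee_rot: [180.0, -0.0, 76.2]
force: [0.3, -0.0, 0.2]
gripper_width: 0.0511
grip_force: 0.0
```

Request:
{"name": "step_arm", "arguments": {"deltas": [{"fingers": 1, "translation": [0, 0, 0], "rot": [0, 0, 0]}, {"fingers": 1, "translation": [0, 0, 0], "rot": [0, 0, 0]}, {"fingers": 1, "translation": [0, 0, 0], "rot": [0, 0, 0]}, {"fingers": 1, "translation": [0, 0, 0], "rot": [0, 0, 0]}, {"fingers": 1, "translation": [0, 0, 0], "rot": [0, 0, 0]}, {"fingers": 1, "translation": [0, 0, 0], "rot": [0, 0, 0]}], "grip_force": 50}}

```text
time: 10.3
tcp_pos: [0.5476, -0.0781, 0.0517]
ee_rot: [-179.9, -0.0, 76.2]
force: [-6.0, 1.2, 9.9]
gripper_width: 0.0133
grip_force: 49.9
```

```bash
python3 -c "
from rig import ctrl
o=ctrl.get_obs(); print(o['moment'],o['joint_positions'],o['ee_rot'])"
```

```text
[ 3.05694061e-01  1.32967671e+00 -1.14204728e-03] [ 5.45324493e+00  3.10463454e+01 -1.36057417e-01  1.10556164e+02
  7.82656873e-02  3.85028449e+01 -8.57341516e+00] [-1.79892729e+02 -5.62827377e-03  7.61512601e+01]
```

Request:
{"name": "step_arm", "arguments": {"deltas": [{"fingers": 1, "translation": [-1, 0, 0], "rot": [0, 0, -0.07]}, {"fingers": 1, "translation": [0, 0, 0], "rot": [0, 0, -0.07]}, {"fingers": 1, "translation": [0, 0, 0], "rot": [0, 0, -0.07]}, {"fingers": 1, "translation": [0, 0, 0], "rot": [0, 0, -0.07]}, {"fingers": 1, "translation": [0, 0, 0], "rot": [0, 0, -0.07]}, {"fingers": 1, "translation": [0, 0, 0], "rot": [0, 0, -0.07]}, {"fingers": 1, "translation": [0, 0, 0], "rot": [0, 0, 0]}, {"fingers": 1, "translation": [0, 0, 0], "rot": [0, 0, 0]}]}}

```text
time: 11.1
tcp_pos: [0.5473, -0.0779, 0.0517]
ee_rot: [-180.0, -0.0, 52.1]
force: [-3.7, 0.4, 8.3]
gripper_width: 0.0132
grip_force: 49.6
```

```bash
python3 -c "
from rig import ctrl
o=ctrl.get_obs(); print(o['moment'],o['force'],o['joint_positions'],o['ee_rot'])"
```

```text
[ 0.23125107  0.88817871 -0.06390887] [-3.65728761  0.38677767  8.26101289] [  0.61571944  31.08932937   5.93752836 110.8379101   -4.99436786
  38.34853044 -28.27253123] [-1.79953265e+02 -1.11676593e-02  5.20997466e+01]
```

First click reached, since the yaw changed by 24.1° and the moment is near zero again. On to the second.

Request:
{"name": "step_arm", "arguments": {"deltas": [{"fingers": 1, "translation": [0, 0, 0], "rot": [0, 0, -0.07]}, {"fingers": 1, "translation": [0, 0, 0], "rot": [0, 0, -0.07]}, {"fingers": 1, "translation": [0, 0, 0], "rot": [0, 0, -0.07]}, {"fingers": 1, "translation": [0, 0, 0], "rot": [0, 0, -0.07]}, {"fingers": 1, "translation": [0, 0, 0], "rot": [0, 0, -0.07]}, {"fingers": 1, "translation": [0, 0, 0], "rot": [0, 0, -0.07]}, {"fingers": 1, "translation": [0, 0, 0], "rot": [0, 0, 0]}, {"fingers": 1, "translation": [0, 0, 0], "rot": [0, 0, 0]}]}}

```text
time: 11.9
tcp_pos: [0.5471, -0.0777, 0.0517]
ee_rot: [-179.9, 0.0, 28.0]
force: [-4.8, 0.9, 8.4]
gripper_width: 0.013
grip_force: 49.8
```

```bash
python3 -c "
from rig import ctrl
o=ctrl.get_obs(); print(o['moment'],o['force'],o['joint_positions'],o['ee_rot'])"
```

```text
[0.35131415 1.08419403 0.01729792] [-4.83006104  0.94330344  8.39326379] [ -4.20444847  31.45659399  12.01634299 111.01848816 -10.13553998
  38.58364593 -47.90815013] [-1.79914972e+02  1.19589659e-02  2.80436355e+01]
```

Request:
{"name": "step_arm", "arguments": {"deltas": [{"fingers": 1, "translation": [0, 0, 0], "rot": [0, 0, -0.07]}, {"fingers": 1, "translation": [0, 0, 0], "rot": [0, 0, -0.07]}, {"fingers": 1, "translation": [0, 0, 0], "rot": [0, 0, -0.07]}, {"fingers": 1, "translation": [0, 0, 0], "rot": [0, 0, -0.07]}, {"fingers": 1, "translation": [0, 0, 0], "rot": [0, 0, -0.07]}, {"fingers": 1, "translation": [0, 0, 0], "rot": [0, 0, -0.065]}, {"fingers": 1, "translation": [0, 0, 0], "rot": [0, 0, 0]}, {"fingers": 1, "translation": [0, 0, 0], "rot": [0, 0, 0]}, {"fingers": 1, "translation": [0, 0, 0], "rot": [0, 0, 0]}, {"fingers": 1, "translation": [0, 0, 0], "rot": [0, 0, 0]}]}}

```text
time: 12.9
tcp_pos: [0.547, -0.0774, 0.0517]
ee_rot: [-179.9, 0.1, 4.3]
force: [-4.9, 2.4, 9.5]
gripper_width: 0.013
grip_force: 49.9
```

Run:
```python
from h import *
o=ctrl.get_obs(); print(o['moment'],o['force'],o['joint_positions'],o['ee_rot'],o['grip_force'])
c=cam("top"); hsv=cv2.cvtColor(c['pixels'],cv2.COLOR_BGR2HSV)
cv2.imwrite('pics/e.png',cv2.resize(c['pixels'][199:299,307:437],None,fx=6,fy=6,interpolation=2))
c=cam("wrist"); hsv=cv2.cvtColor(c['pixels'],cv2.COLOR_BGR2HSV)
ym=cv2.inRange(hsv,(12,150,120),(32,255,255)); cs,_=cv2.findContours(ym,0,2)
for k in cs:
    if cv2.contourArea(k)<100: continue
    Q=onz(c,k.reshape(-1,2),.039)[:,:2]; print('yel',cv2.minAreaRect((Q*1000).astype(np.float32)))
```

```text
[ 0.39424885  1.16691722 -0.07056026] [-4.94848671  2.4014535   9.52397105] [ -8.91393476  32.10659765  18.0167853  111.18926804 -15.29629845
  39.07037342 -67.2465748 ] [-1.79878389e+02  5.37600349e-02  4.26382433e+00] 49.89124417304993
yel ((482.0712890625, -81.51309204101562), (27.933412551879883, 12.36955451965332), 4.355910301208496)
```

View pics/e.png

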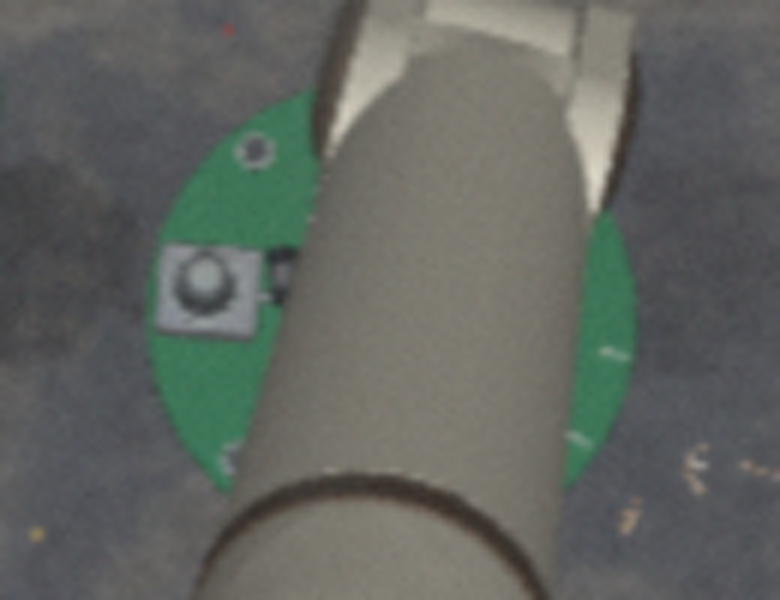

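The wrist view puts the yellow arm at 4.4° against 76.2° at home, a 71.8° turn, which is the third click. In the top view the robot arm covers the knob, but the first two marks at the right stand free. The grip is 50 N, so I'll hand in.

```bash
python3 -c "
from rig import ctrl
print(ctrl.hand_in())"
```

```text
the job is handed in; nothing more can be done
None
```

I slackened the lock nut to its stop, turned the knob to the third click (measured 71.8° of 72°) and handed the job in with it still gripped at 50 N; the judge returned no result, and I touched nothing else on the bench.

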